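# Find the notch of the paint box lock and open its hatch

## Task

Open the grey paint box: turn the wing knob on its rear deck clockwise (seen from above), by feel, until it falls into its hidden notch, and do not force it once it has caught. Then slide the hatch fully open, without wrenching it against the bolt, and let go. Leave the paint tin, the pot, the tape measure and the jar where they stand.

Things in the scene. Friction and masses are not known exactly. Their poses are not given: they have to be found in the camera images.
- box: Fixed grey steel paint box, 220 mm (its x) by 360 mm (its y) by 90 mm high, yaw varies; origin at the centre of its underside, x to its far side, y to its left, z up. The far 80 mm are a fixed deck, top at 90 mm, with the lock. In front, a hatch flush with the deck covers the right half and slides left over the lower cover of the left half. A hidden sprung bolt in the box locks the hatch.
- lock: The lock in the deck: a flat steel rosette, 66 mm diameter, 3 mm high, fixed; origin on the knob's turning axis at the deck's top, at x 70, y -20 mm in the box's frame. A hidden cam under the knob holds the bolt (sprung, 7 N) in the hatch. Its one notch lies 0.45 to 1.55 rad clockwise of the start, different each time; with the bolt in it the hatch is free, also once the knob is let go.
- knob: Black wing knob: an upright bar 50 mm long (its own x), 14 mm thick (its own y), 28 mm high, from 10 to 38 mm above the deck, on a stem of 22 mm diameter. Origin on the turning axis at the deck's top; z up. Turns about the vertical; at the start the bar lies 0 to 0.15 rad clockwise of the box's x axis, and it can turn at least 2.3 rad clockwise from there.
- knob_grip (a point): Point on the knob's axis, 24 mm above the deck. Feel: a steady drag of about 0.1 N m; from 0.2 rad before the notch's middle it drops, as the bolt pulls the knob forward (to about 0.1 N m); in the notch 0.05 rad of play; then a hard wall, where 0.15 to 0.2 N m is a sure sign. Over 0.4 N m there (18 N at the bolt) strains the lock. A notch passed too fast is found by turning back.
- rails: Steel guide rail of the hatch, fixed to the box, carrying the hatch: an aluminium plate 134 mm (box x) by 176 mm (box y), its top level with the deck. Origin as the box's.
- hatch_handle (a point): Middle of the hatch's handle: an upright dark steel rib 64 mm long along the box's x, 12 mm thick along the box's y, standing 26 mm above the hatch; this point lies 16 mm above the hatch, 10 mm below the rib's top.
- hatch (a joint): Travel of the hatch in m: 0 shut, growing as it slides along the box's +y (to the left), 0.17 at its end stop. Locked, it has about 2 mm of play; free, it slides with about 2 N of friction and stays where it is left. More than 30 N against the locked bolt is wrenching.
- tin: Bystander: paint tin, 108 mm diameter, 120 mm high, origin at the centre of its underside.
- pot: Bystander: white plastic pot with a brush, 82 mm diameter, 85 mm high and the brush to 160 mm; origin at the centre of its underside.
- tape: Bystander: tape measure, 65 x 62 x 34 mm, origin at the centre of its underside.
- jar: Bystander: grey jar, 68 mm diameter, 60 mm high, origin at the centre of its underside.

How it is judged (in metres and radians):
At the end, for the whole second after the job is handed in: The hatch has slid to within 10 mm of its end stop and is at rest (value of joint hatch above 0.16 m and velocity of joint hatch between -0.01 and 0.01 m/s); the robot touches nothing.
It fails at once if the knob is forced against the notch's wall (more than 18 N at the bolt, about 0.4 N m) (contact force between knob and box above 18 N).
It fails at once if the hatch is wrenched against the bolt (more than 30 N) (contact force between rails and box above 30 N).
It fails at once if a bystander is moved more than 30 mm (distance of any of tin, pot, tape, jar from where it was at the start of the episode above 0.03 m).
It also fails if it takes over 67 s, if anything falls off the work surface, if the arm or the gripper's body presses on something with over 40 N, if the wrist force passes 120 N, or if a joint passes its speed limit or range.

## Robot

A 6-joint arm with a two-finger parallel gripper is mounted at the origin on the work surface. World frame = base frame: x ahead of the robot, y to its left, z up, the work surface at z = 0. Lengths are in mm, angles in rad, forces in N, time in s.
With the tool pointing down it reaches from about 350 to 875 mm from the base axis. Payload 4.2 kg.
Tool frame: the origin (TCP) lies on the mounting face of the last link; the fingertips stand 182 mm ahead of it and the grasp point (between the pads) lies 164 mm ahead of it; z points along the fingers, x is the direction in which the jaws open and shut, and the axes are right-handed (so a half turn about z gives the same grasp; the last joint's range is limited). The gripper opens to 87 mm and grips with 3 to 60 N. Pads are 19 mm wide; open, the fingers measure 117 mm over their backs; the gripper's body (75 mm by 190 mm) begins 51 mm behind the grasp point.
Start: joints at [-1.004, 0.385, 0.008, 0, -1.194, -0.259], TCP at [189.368, -595.6, 404.75] pointing down, gripper open.
Joint ranges: [-3.14, 3.14], [-1.21, 2.06], [-1.07, 1.41], [-3.16, 2.05], [-2.99, -0.16], [-3.1, 3.1]. Speed limits (rad/s): [2.79, 2.79, 3.14, 3.14, 3.14, 3.14].

## Interface

Orientations are given as a unit quaternion [w, x, y, z].
In Python, from plant import manip gives the robot as it stands. The module is installed in compiled form; this text tells all that it offers.
- The arm moves only by the tool move_arm, never from a script. Its argument "plan" is a list that holds one entry, the list of rows, each a list of 5 numbers: the shift along the tool's x, y, z in cm, then the turn about the tool's z in degrees, then the gripper's target within -1 to 1 (fully open at 1, half-way at 0, shut at -1). A call has 1 to 10 rows; each row shifts and turns the commanded pose from where the row before left it, along the tool's axes as they then stand; what a row does not reach is not made up. A row lasts 1/12 s, in which the tool goes at most 41.7 mm and 7.16 degrees, less where a joint would pass 70% of its speed; a pose out of reach is approached as far as the arm can. A call is refused whole if a number of a shift passes 4.17 or a number of a turn 7.16, either way. A call with a gripper value outside its range is refused whole. The fingers move at their own pace and stop on an object; the grip force is fixed at half the most. Time passes only in rows, so rows that do not move let the fingers close. It gives the time, the measured TCP pose, the force and the opening at its end, in the units of the state.
- manip.get_state(): the state, without advancing time (a new reading comes with each control period).
- manip.grab_frame(name): name is "side" or "top"; returns the picture (480x640x3 uint8, red, green, blue); there is no depth.
- manip.calibration(name): a dict with "camera_matrix" (3x3 intrinsics, pixels), "k1" (the pictures are not rectified: a ray, as slopes to the right and down, at radius r is drawn at 1 + k1 r^2 times it, then the intrinsics apply), "rvec" (rotation vector, rad) and "tvec" (3), from world to camera coordinates, as OpenCV has them. Camera axes: x right, y down, z forward; pixel columns grow to the right and rows downward; lengths in mm; the calibration is good to about 2 mm. A picture is of the moment at which its call begins. calibration takes no time and is no camera call.
- manip.sign_off(): hands the job in, once; it reports no verdict.
Trained networks look in the newest picture that a camera, given by its name, has taken for a name from the list of things; names that differ only in an ending like _2 or _b are one class to them, and where a whole thing is asked for, a point or a joint stands for the part that bears it (a point fixed in the world has none). Each returns a list of dicts, best first, with "confidence" (0 to 1); they miss things now and then, are a little off and sometimes report something else, mostly with a low value. They report only what shows in the picture. A call takes as long as a camera call.
- manip.recognise(thing, camera): "xy" ([column, row] in pixels, amid what is visible of it).
- manip.place_of(thing, camera): "xy" ([column, row] in pixels: a listed point, or the origin of a listed thing).
The state is a dict: "t": time; "joint_positions": joint angles; "qd": joint speeds; "tau": joint torques, N m; "eef_pos": TCP position; "tool_rot": TCP orientation; "force": force on the tool from outside, world axes, zero at the start; "torque": the same for the moment, N m; "gripper_width": opening from 0.0 (shut) to 1.0 (fully open).
Only numpy, scipy, OpenCV 4.12 (cv2) and the standard library are available. Lean on these libraries where they do the work, as an engineer would, in place of code of your own. Each camera call takes 0.05 s, during which the arm holds its last target. There are 200 camera calls.

## Working session

There is one attempt and no reset: what is moved stays moved. The work goes in short steps, Python scripts to look and compute and a tool call to move; the robot and the scene stay as the last step left them, time stands still between calls to the robot, and variables do not carry over. Pictures are saved under pics/ and viewed, about 8 in all and at most 12, crops included, and the job is handed in when it is done.

Besides the shell and the picture viewer there is one more tool, called after "Call:" as name(argument=value, ...) on one line, values as JSON. move_arm: Moves the arm, as the interface text tells. Its arguments: {"type":"object","properties":{"plan":{"type":"array"}},"required":["plan"]}

```bash
mkdir -p pics; cat > h.py <<'E'
import numpy as np, cv2
from plant import manip
def ray(cam,xy):
    c=manip.calibration(cam);K=np.array(c["camera_matrix"],float)
    d=(np.array(xy,float)-K[:2,2])/[K[0,0],K[1,1]]
    r=np.linalg.norm(d);u=r
    for _ in range(30): u=r/(1+c["k1"]*u*u)
    d=d*(u/r) if r>0 else d
    R=cv2.Rodrigues(np.array(c["rvec"],float))[0];t=np.array(c["tvec"],float).ravel()
    return -R.T@t, R.T@np.array([d[0],d[1],1])
def at_z(cam,xy,z):
    o,d=ray(cam,xy);return o+d*(z-o[2])/d[2]
def proj(cam,P):
    c=manip.calibration(cam);K=np.array(c["camera_matrix"],float)
    R=cv2.Rodrigues(np.array(c["rvec"],float))[0]
    p=R@np.array(P,float)+np.array(c["tvec"],float).ravel();d=p[:2]/p[2]
    d=d*(1+c["k1"]*(d@d));return K[:2,:2]@d+K[:2,2]
def tri(xa,xb,a="top",b="side"):
    o1,d1=ray(a,xa);o2,d2=ray(b,xb)
    s=np.linalg.lstsq(np.c_[d1,-d2],o2-o1,rcond=None)[0]
    p,q=o1+s[0]*d1,o2+s[1]*d2
    return (p+q)/2,np.linalg.norm(p-q)
def st():
    s=manip.get_state()
    for k in("t","eef_pos","tool_rot","force","torque","gripper_width","joint_positions"):print(k,np.round(s[k],3))
E
python3 - <<'E'
from h import *
for c in("top","side"):
    cv2.imwrite(f"pics/{c}0.png",manip.grab_frame(c)[:,:,::-1])
    print(c,np.round(ray(c,(320,240))[0]))
R={}
for n,z in(("box",0),("lock",90),("knob",90),("knob_grip",114),("hatch_handle",106),("tin",0),("pot",0),("tape",0),("jar",0)):
    for c in("top","side"):
        r=manip.place_of(n,c)
        for q in r[:2]: print(n,c,np.round(q["xy"],1),round(q["confidence"],2),np.round(at_z(c,q["xy"],z),1))
        if r:R[n,c]=r[0]["xy"]
    if (n,"top") in R and (n,"side") in R:print("  tri",*[np.round(v,1) for v in tri(R[n,"top"],R[n,"side"])])
st()
E
```

```text
top [558.  31. 953.]
side [  94.  617. 1103.]
box side [335.  268.9] 0.67 [559.6   9.2   0. ]
lock top [335.5 250.5] 0.87 [634.1  -3.6  90. ]
lock side [314.2 226.6] 0.6 [6.338e+02 3.000e-01 9.000e+01]
  tri [635.4  -3.2  85.4] 2.1
knob top [336.1 249.7] 0.68 [635.5  -4.7  90. ]
knob side [313.4 226.5] 0.72 [635.4   1.3  90. ]
knob side [311.8 220. ] 0.38 [651.  -10.8  90. ]
  tri [637.5  -3.9  83.2] 3.5
knob_grip top [336.  249.4] 0.59 [633.9  -3.5 114. ]
knob_grip side [316.4 220.9] 0.74 [628.3  -0.8 114. ]
knob_grip side [336.4 270.5] 0.69 [506.7  73.2 114. ]
  tri [633.4  -4.7 106.6] 2.8
hatch_handle top [384.8 308.2] 0.68 [535.5 -86.4 106. ]
hatch_handle side [373.3 223.6] 0.78 [530.6 -86.1 106. ]
  tri [534.  -88.2 101.2] 3.6
tin top [177.4 320. ] 0.97 [509.  290.2   0. ]
tin side [265.7 362.2] 0.82 [514.7 288.3   0. ]
  tri [510.6 289.4   7. ] 3.4
pot top [474.8 277.4] 0.95 [ 592.2 -273.8    0. ]
pot side [395.6 197. ] 0.58 [ 588.6 -271.1    0. ]
  tri [ 592.1 -276.4   -6.9] 1.0
tape top [261.5 195.4] 0.56 [748.6 136.7   0. ]
tape side [241.1 255.4] 0.71 [754.  129.4   0. ]
tape side [335.5 269.5] 0.37 [557.7   9.7   0. ]
  tri [746.  135.3  13.3] 0.2
jar top [381.5 188.6] 0.97 [763.8 -96.7   0. ]
jar side [303.1 200.6] 0.58 [ 761.  -100.4    0. ]
jar side [313.6 225.8] 0.48 [684.6 -55.4   0. ]
  tri [761.5 -97.7   2.3] 4.5
t 1.0
eef_pos [ 189.375 -595.584  404.764]
tool_rot [0.    0.59  0.807 0.   ]
force [-1.026 -0.416 -0.696]
torque [ 0.051  0.005 -0.004]
gripper_width 1.003
joint_positions [-1.004  0.385  0.008 -0.    -1.194 -0.259]
```

View pics/top0.png

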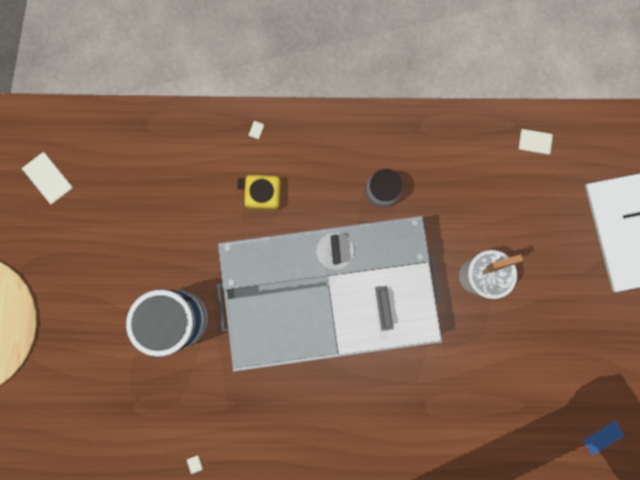

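View pics/side0.png

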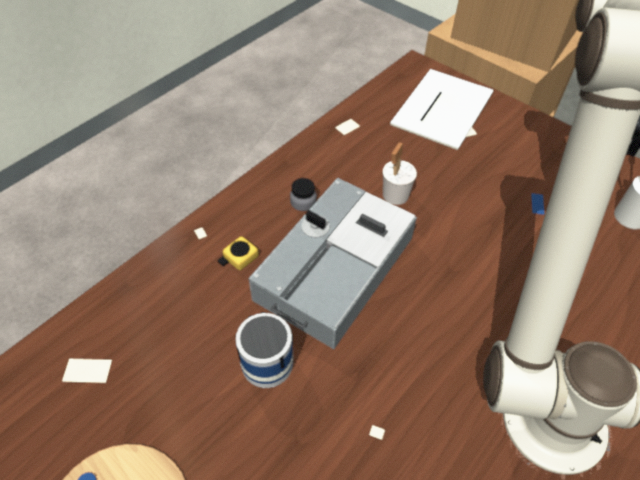

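The top view shows the deck corners at about (219,243) and (422,218), and the hatch front corner at (440,342). The bar runs from (333,236) to (338,263), and the handle from (378,287) to (389,329). The networks agree with the picture. Next I compute the yaw and targets.

```bash
python3 - <<'E'
from h import *
C=[at_z("top",p,90)[:2] for p in((219,243),(422,218),(440,342),(233,369))]
a=lambda v:np.arctan2(v[1],v[0])
print([np.round(c,1) for c in C],"yaws",a(C[0]-C[1])-np.pi/2,a(C[1]-C[2]),"len",np.linalg.norm(C[0]-C[1]),np.linalg.norm(C[1]-C[2]))
print("bar",a((at_z("top",(333,236),128)-at_z("top",(338,263),128))[:2]),"rib",a((at_z("top",(378,287),116)-at_z("top",(389,329),116))[:2]))
im=manip.grab_frame("top")
c1=cv2.resize(im[215:285,295:385],None,fx=7,fy=7,interpolation=cv2.INTER_CUBIC)
cv2.imwrite("pics/k1.png",c1[:,:,::-1])
c1=cv2.resize(im[270:350,340:430],None,fx=7,fy=7,interpolation=cv2.INTER_CUBIC)
for y in(0.10,.13):pass
y=0.125;c,s=np.cos(y),np.sin(y);L=np.array([634,-3.5])
h=np.array([535,-86.4]);d=h-L;print("handle in box frame rel lock",[c*d[0]+s*d[1],-s*d[0]+c*d[1]])
# blob of dark bar
g=cv2.cvtColor(im,cv2.COLOR_RGB2GRAY)
for nm,(r0,r1,c0,c1_) in{"bar":(230,270,322,350),"rib":(280,336,372,398)}.items():
    m=(g[r0:r1,c0:c1_]<70).astype(np.uint8)
    n,l,stt,ce=cv2.connectedComponentsWithStats(m)
    for i in range(1,n):
        if stt[i,4]>60:
            pts=np.argwhere(l==i)[:,::-1]+[c0,r0];w=np.array([at_z("top",p,128 if nm=="bar" else 116)[:2] for p in pts])
            u=np.linalg.svd(w-w.mean(0),full_matrices=False)[2][0];print(nm,len(pts),pts.mean(0),w.mean(0),a(u if u[0]>0 else -u))
E
```

```text
[array([646. , 198.9]), array([ 692.4, -155.3]), array([ 478.6, -182.3]), array([432.2, 169.2])] yaws 0.13019333936540556 0.12543737728590554 len 357.2896699763891 215.4777266264748
bar 0.18464771062982654 rib 0.25038444554356115
handle in box frame rel lock [np.float64(-108.56310445333895), np.float64(-69.91038800817384)]
bar 63 [335.26984127 242.9047619 ] [643.50066337  -1.66425184] 0.15774811071673328
```

View pics/k1.png

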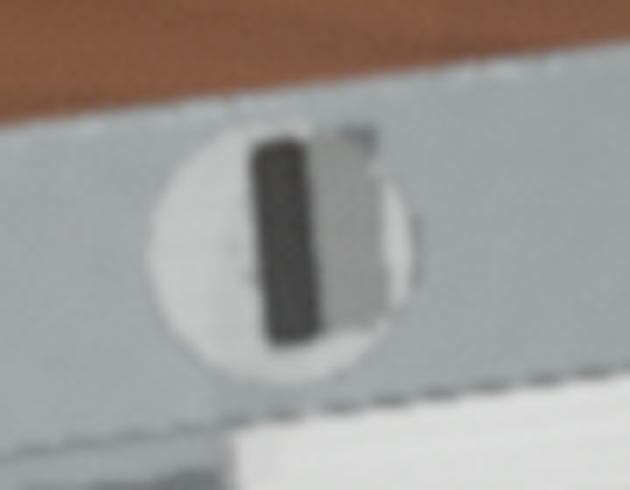

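Call:
move_arm(plan=[[[0, 3, 0, -7, 1], [0, 4, 0, -7, 1], [0, 4, 0, -7, 1], [0, 4, 0, -7, 1], [0, 4, 0, -7, 1]]])

```text
t: 1.47
eef_pos: [349.3, -494.6, 404.5]
tool_rot: [0.0, 0.318, 0.948, -0.0]
force: [0.3, -0.6, -0.2]
gripper_width: 0.999
```

```bash
cat >> h.py <<'E'
def plan(xyz,ang,n,g):
    "rows to reach TCP xyz with tool-x heading ang (tool down), n rows"
    s=manip.get_state();p=np.array(s["eef_pos"]);q=s["tool_rot"];a=2*np.arctan2(q[2],q[1])
    da=(ang-a+np.pi)%(2*np.pi)-np.pi;print("from",np.round(p,1),"ang",round(a,3),"turn deg",round(np.degrees(da),1),"q6",s["joint_positions"][5])
    d=(np.array(xyz)-p)/n/10;rows=[]
    for i in range(n):
        b=a+da*i/n;ex=np.array([np.cos(b),np.sin(b)]);ey=np.array([np.sin(b),-np.cos(b)])
        rows.append([round(float(d[:2]@ex),2),round(float(d[:2]@ey),2),round(float(-d[2]),2),round(float(-np.degrees(da)/n),2),g])
    for k in range(0,n,10):print(rows[k:k+10])
def err(xyz,ang):
    s=manip.get_state();q=s["tool_rot"];a=2*np.arctan2(q[2],q[1]);d=(np.array(xyz)-s["eef_pos"])/10
    print("tool err cm",np.round([d[0]*np.cos(a)+d[1]*np.sin(a),d[0]*np.sin(a)-d[1]*np.cos(a),-d[2]],2),"deg",round(-np.degrees((ang-a+np.pi)%(2*np.pi)-np.pi),2))
E
python3 - <<'E'
from h import *
st();print(at_z("top",(335.9,249.6),128))
plan((634,-4,404),0.07-np.pi/2,20,1)
E
```

```text
t 1.467
eef_pos [ 349.268 -494.587  404.455]
tool_rot [ 0.     0.318  0.948 -0.   ]
force [ 0.275 -0.591 -0.181]
torque [ 0.005 -0.064 -0.025]
gripper_width 0.999
joint_positions [-0.689  0.352 -0.043  0.    -1.176  0.042]
[632.2949127   -2.73802174 128.        ]
from [ 349.3 -494.6  404.5] ang 2.495 turn deg 131.1 q6 0.042202917295621756
[[0.34, 2.82, 0.0, -6.55, 1], [0.02, 2.84, 0.0, -6.55, 1], [-0.31, 2.82, 0.0, -6.55, 1], [-0.63, 2.77, 0.0, -6.55, 1], [-0.94, 2.68, 0.0, -6.55, 1], [-1.24, 2.55, 0.0, -6.55, 1], [-1.52, 2.39, 0.0, -6.55, 1], [-1.78, 2.21, 0.0, -6.55, 1], [-2.02, 1.99, 0.0, -6.55, 1], [-2.24, 1.74, 0.0, -6.55, 1]]
[[-2.42, 1.48, 0.0, -6.55, 1], [-2.57, 1.19, 0.0, -6.55, 1], [-2.69, 0.89, 0.0, -6.55, 1], [-2.78, 0.58, 0.0, -6.55, 1], [-2.82, 0.26, 0.0, -6.55, 1], [-2.84, -0.07, 0.0, -6.55, 1], [-2.81, -0.39, 0.0, -6.55, 1], [-2.75, -0.71, 0.0, -6.55, 1], [-2.65, -1.02, 0.0, -6.55, 1], [-2.51, -1.31, 0.0, -6.55, 1]]
```

Call:
move_arm(plan=[[[0.3, 2.8, 0, -6.5, 1], [0, 2.8, 0, -6.5, 1], [-0.3, 2.8, 0, -6.5, 1], [-0.6, 2.8, 0, -6.5, 1], [-0.9, 2.7, 0, -6.5, 1], [-1.2, 2.6, 0, -6.5, 1], [-1.5, 2.4, 0, -6.5, 1], [-1.8, 2.2, 0, -6.5, 1], [-2, 2, 0, -6.5, 1], [-2.2, 1.7, 0, -6.5, 1]]])

```text
t: 2.3
eef_pos: [491.6, -250.2, 405.0]
tool_rot: [0.0, -0.242, 0.97, -0.0]
force: [-0.3, -1.2, -0.2]
gripper_width: 1.001
```

Call:
move_arm(plan=[[[-2.4, 1.5, 0.3, -6.6, 1], [-2.6, 1.2, 0.3, -6.6, 1], [-2.7, 0.9, 0.3, -6.6, 1], [-2.8, 0.6, 0.3, -6.6, 1], [-2.8, 0.3, 0.3, -6.6, 1], [-2.8, -0.1, 0.3, -6.6, 1], [-2.8, -0.4, 0.3, -6.6, 1], [-2.8, -0.7, 0.3, -6.6, 1], [-2.6, -1, 0.3, -6.6, 1], [-2.5, -1.3, 0.3, -6.6, 1]]])

```text
t: 3.13
eef_pos: [635.9, -6.3, 374.7]
tool_rot: [-0.0, 0.731, -0.682, 0.0]
force: [0.0, -0.5, 0.5]
gripper_width: 1.0
```

```bash
python3 - <<'E'
from h import *
st();err((633.5,-3.3,282),0.07-np.pi/2)
E
```

```text
t 3.133
eef_pos [635.941  -6.315 374.713]
tool_rot [-0.     0.731 -0.682  0.   ]
force [ 0.014 -0.466  0.464]
torque [-0.116  0.093 -0.024]
gripper_width 1.0
joint_positions [ 0.244  0.424 -0.008  0.    -1.139  1.396]
tool err cm [-0.32  0.22  9.27] deg -0.04
```

Call:
move_arm(plan=[[[-0.3, 0.2, 1.5, 0, 1], [0, 0, 2.5, 0, 1], [0, 0, 2.5, 0, 1], [0, 0, 1.5, 0, 1], [0, 0, 0.9, 0, 1], [0, 0, 0.4, 0, 1], [0, 0, 0, 0, 0.2]]])

```text
t: 3.72
eef_pos: [633.3, -4.8, 281.3]
tool_rot: [0.0, 0.729, -0.684, -0.0]
force: [-0.2, -0.4, 0.7]
gripper_width: 0.974
```

```bash
python3 - <<'E'
from h import *
st();err((633.5,-3.3,282),0.07-np.pi/2)
for c,(y,x) in {"top":(190,270),"side":(150,250)}.items():
    im=manip.grab_frame(c)[y:y+120,x:x+140];cv2.imwrite(f"pics/{c}2.png",cv2.resize(im,None,fx=4,fy=4,interpolation=cv2.INTER_CUBIC)[:,:,::-1])
E
```

```text
t 3.717
eef_pos [633.297  -4.822 281.268]
tool_rot [ 0.     0.729 -0.684 -0.   ]
force [-0.234 -0.364  0.659]
torque [-0.069  0.103 -0.013]
gripper_width 0.974
joint_positions [ 0.247  0.504 -0.129  0.    -0.938  1.387]
tool err cm [-0.15 -0.03 -0.07] deg -0.37
```

View pics/side2.png

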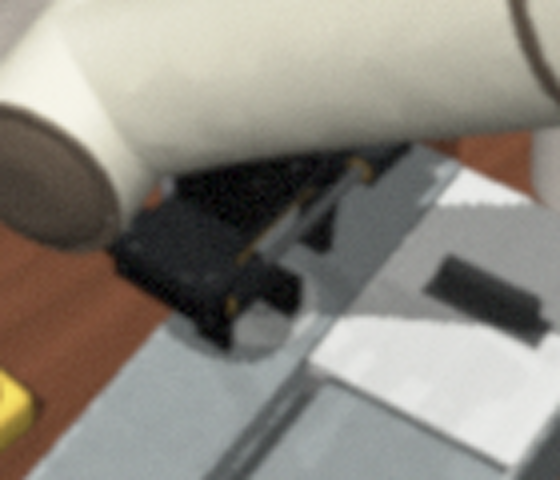

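The fingers straddle the knob: the near finger is around (210,335) in the crop, with the rosette just behind it. I close on it.

Call:
move_arm(plan=[[[-0.15, 0, 0, 0, -0.5], [0, 0, 0, 0, -0.5], [0, 0, 0, 0, -0.5], [0, 0, 0, 0, -0.5], [0, 0, 0, 0, -0.5], [0, 0, 0, 0, -0.5], [0, 0, 0, 0, -1], [0, 0, 0, 0, -1], [0, 0, 0, 0, -1], [0, 0, 0, 0, -1]]])

```text
t: 4.65
eef_pos: [633.0, -2.6, 281.7]
tool_rot: [-0.0, 0.729, -0.684, -0.0]
force: [-1.0, 3.4, 0.8]
gripper_width: 0.211
```

```bash
python3 -c "
from h import *
st()"
```

```text
t 4.65
eef_pos [633.05   -2.638 281.682]
tool_rot [-0.     0.729 -0.684 -0.   ]
force [-1.022  3.364  0.786]
torque [ 0.95   0.291 -0.029]
gripper_width 0.211
joint_positions [ 2.510e-01  5.030e-01 -1.290e-01 -1.000e-03 -9.380e-01  1.384e+00]
```

Call:
move_arm(plan=[[[0, 0, 0, 0, -1], [0, 0, 0, 0, -1], [0, 0, 0, 0, -1], [0, 0, 0, 0, -1]]])

```text
t: 4.98
eef_pos: [633.1, -2.6, 281.7]
tool_rot: [-0.0, 0.729, -0.684, -0.0]
force: [-0.9, 5.5, 1.3]
gripper_width: 0.21
```

```bash
python3 -c "
from h import *
st()"
```

```text
t 4.983
eef_pos [633.056  -2.632 281.674]
tool_rot [-0.     0.729 -0.684 -0.   ]
force [-0.896  5.51   1.338]
torque [ 1.512  0.423 -0.024]
gripper_width 0.21
joint_positions [ 2.510e-01  5.030e-01 -1.290e-01 -1.000e-03 -9.380e-01  1.384e+00]
```

Call:
move_arm(plan=[[[-0.1, 0, 0, 0, -1], [0, 0, 0, 0, -1], [0, 0, 0, 0, -1]]])

```text
t: 5.23
eef_pos: [633.1, -2.4, 281.7]
tool_rot: [0.0, 0.729, -0.684, 0.0]
force: [-0.0, 2.3, 0.1]
gripper_width: 0.214
```

```bash
python3 -c "
from h import *
st()"
```

```text
t 5.233
eef_pos [633.053  -2.351 281.677]
tool_rot [ 0.     0.729 -0.684  0.   ]
force [-0.02   2.336  0.074]
torque [ 0.647  0.254 -0.021]
gripper_width 0.214
joint_positions [ 0.252  0.503 -0.13   0.    -0.938  1.383]
```

Call:
move_arm(plan=[[[0, 0, 0, 1, -1], [0, 0, 0, 1, -1], [0, 0, 0, 1, -1], [0, 0, 0, 1, -1], [0, 0, 0, 0, -1]]])

```text
t: 5.65
eef_pos: [633.0, -2.3, 281.7]
tool_rot: [-0.0, -0.704, 0.71, -0.0]
force: [0.3, 1.9, -0.3]
gripper_width: 0.212
```

```bash
python3 -c "
from h import *
st()"
```

```text
t 5.65
eef_pos [633.049  -2.289 281.703]
tool_rot [-0.    -0.704  0.71  -0.   ]
force [ 0.268  1.861 -0.285]
torque [0.627 0.122 0.08 ]
gripper_width 0.212
joint_positions [ 0.252  0.503 -0.13   0.    -0.938  1.312]
```

Call:
move_arm(plan=[[[0, 0, 0, 2, -1], [0, 0, 0, 3, -1], [0, 0, 0, 3, -1], [0, 0, 0, 3, -1], [0, 0, 0, 2, -1], [0, 0, 0, 1, -1], [0, 0, 0, 0, -1]]])

```text
t: 6.23
eef_pos: [633.1, -2.2, 281.7]
tool_rot: [0.0, -0.613, 0.79, 0.0]
force: [-0.3, 4.0, -1.1]
gripper_width: 0.213
```

```bash
cat > s.py <<'E'
from h import *
s=manip.get_state();q=s["tool_rot"];a=2*np.arctan2(q[2],q[1])
print("t",round(s["t"],2),"F",np.round(s["force"],1),"T",np.round(s["torque"],3),"cw deg",round(np.degrees((0.07-np.pi/2-a+np.pi)%(2*np.pi)-np.pi),2),"w",round(s["gripper_width"],3),"q6",round(s["joint_positions"][5],4),"tau6",round(s["tau"][5],3),np.round(s["eef_pos"],1))
E
python3 s.py
```

```text
t 6.23 F [-0.3  4.  -1.1] T [0.875 0.254 0.178] cw deg 18.37 w 0.213 q6 1.0685 tau6 -0.249 [633.1  -2.2 281.7]
```

Call:
move_arm(plan=[[[-0.1, 0, 0, 0, -1], [0, 0, 0, 0, -1], [0, 0, 0, 0, -1]]])

```text
t: 6.48
eef_pos: [633.2, -1.8, 281.7]
tool_rot: [-0.001, -0.613, 0.79, -0.0]
force: [-0.9, -0.9, -0.0]
gripper_width: 0.215
```

```bash
python3 s.py
```

```text
t 6.48 F [-0.9 -0.9 -0. ] T [-0.315  0.192  0.158] cw deg 18.36 w 0.215 q6 1.0675 tau6 -0.172 [633.2  -1.8 281.7]
```

Call:
move_arm(plan=[[[0, 0, 0, 1, -1], [0, 0, 0, 1, -1], [0, 0, 0, 0, -1]]])

```text
t: 6.73
eef_pos: [633.2, -1.8, 281.7]
tool_rot: [-0.0, -0.599, 0.801, -0.0]
force: [0.3, -2.1, -1.2]
gripper_width: 0.213
```

```bash
python3 s.py
```

```text
t 6.73 F [ 0.3 -2.1 -1.2] T [-0.734  0.191  0.064] cw deg 20.46 w 0.213 q6 1.031 tau6 -0.194 [633.2  -1.8 281.7]
```

```bash
cat >> s.py <<'E'
T=[]
for i in range(4):
    manip.grab_frame("top");z=manip.get_state();T.append([z["torque"][2],z["tau"][5],*z["force"][:2]])
print(np.round(np.array(T)[:,:2].T,3),"mean",np.round(np.mean(T,0),3))
E
python3 s.py
```

```text
t 6.73 F [ 0.3 -2.1 -1.2] T [-0.734  0.191  0.064] cw deg 20.46 w 0.213 q6 1.031 tau6 -0.194 [633.2  -1.8 281.7]
[[ 0.072  0.072  0.064  0.126]
 [-0.136 -0.11  -0.102 -0.1  ]] mean [ 0.083 -0.112 -0.304 -3.219]
```

Call:
move_arm(plan=[[[0, 0, 0, 1.5, -1], [0, 0, 0, 1.5, -1], [0, 0, 0, 1, -1]]])

```text
t: 7.18
eef_pos: [633.2, -1.7, 281.7]
tool_rot: [-0.0, -0.57, 0.821, -0.0]
force: [-0.7, -3.6, -1.8]
gripper_width: 0.209
```

```bash
python3 s.py
```

```text
t 7.18 F [-0.7 -3.6 -1.8] T [-1.172  0.256  0.102] cw deg 24.44 w 0.209 q6 0.9613 tau6 -0.048 [633.2  -1.7 281.7]
[[ 0.154  0.092  0.181  0.113]
 [-0.173 -0.2   -0.145 -0.127]] mean [ 0.135 -0.161 -0.071 -4.542]
```

Call:
move_arm(plan=[[[0.06, 0, 0, 1, -1], [0, 0, 0, 1, -1], [0, 0, 0, 1, -1]]])

```text
t: 7.63
eef_pos: [633.1, -1.8, 281.7]
tool_rot: [0.0, -0.549, 0.836, 0.0]
force: [0.6, -3.7, -1.4]
gripper_width: 0.213
```

```bash
python3 s.py
```

```text
t 7.63 F [ 0.6 -3.7 -1.4] T [-0.93   0.187  0.141] cw deg 27.46 w 0.213 q6 0.9092 tau6 -0.015 [633.1  -1.8 281.7]
[[ 0.06   0.134  0.081  0.073]
 [-0.155 -0.2   -0.149 -0.131]] mean [ 0.087 -0.159 -0.221 -3.091]
```

Call:
move_arm(plan=[[[0, 0, 0, 1, -1], [0, 0, 0, 1, -1], [0, 0, 0, 1, -1]]])

```text
t: 8.08
eef_pos: [633.1, -1.8, 281.7]
tool_rot: [0.0, -0.527, 0.85, 0.0]
force: [0.8, -2.2, -0.8]
gripper_width: 0.215
```

```bash
python3 s.py
```

```text
t 8.08 F [ 0.8 -2.2 -0.8] T [-0.732  0.12   0.228] cw deg 30.47 w 0.215 q6 0.8568 tau6 -0.039 [633.1  -1.8 281.7]
[[ 0.143  0.128  0.092  0.145]
 [-0.162 -0.204 -0.153 -0.135]] mean [ 0.127 -0.164  0.562 -2.594]
```

Call:
move_arm(plan=[[[0, 0, 0, 1, -1], [0, 0, 0, 1, -1], [0, 0, 0, 1, -1]]])

```text
t: 8.53
eef_pos: [633.1, -1.8, 281.7]
tool_rot: [0.0, -0.504, 0.864, 0.0]
force: [0.4, -1.6, -2.1]
gripper_width: 0.212
```

```bash
python3 s.py
```

```text
t 8.53 F [ 0.4 -1.6 -2.1] T [-0.528  0.048  0.159] cw deg 33.48 w 0.212 q6 0.8043 tau6 0.004 [633.1  -1.8 281.7]
[[ 0.131  0.13   0.121  0.124]
 [-0.144 -0.187 -0.135 -0.116]] mean [ 0.127 -0.145  0.377 -1.669]
```

Call:
move_arm(plan=[[[0, 0, 0, 1, -1], [0, 0, 0, 1, -1], [0, 0, 0, 1, -1]]])

```text
t: 8.98
eef_pos: [633.1, -1.8, 281.7]
tool_rot: [0.0, -0.481, 0.877, 0.0]
force: [-0.0, -0.7, -1.5]
gripper_width: 0.213
```

```bash
python3 s.py
```

```text
t 8.98 F [-0.  -0.7 -1.5] T [-0.276 -0.02   0.121] cw deg 36.47 w 0.213 q6 0.752 tau6 -0.008 [633.1  -1.8 281.7]
[[ 0.115  0.176  0.18   0.121]
 [-0.17  -0.21  -0.158 -0.14 ]] mean [ 0.148 -0.17   0.219 -0.776]
```

Call:
move_arm(plan=[[[0, 0, 0, 1, -1], [0, 0, 0, 1, -1], [0, 0, 0, 1, -1], [0, 0, 0, 1, -1]]])

```text
t: 9.52
eef_pos: [633.1, -1.7, 281.8]
tool_rot: [0.0, -0.45, 0.893, 0.0]
force: [1.1, 0.0, -1.8]
gripper_width: 0.21
```

```bash
python3 s.py
```

```text
t 9.52 F [ 1.1  0.  -1.8] T [-0.014 -0.073  0.095] cw deg 40.47 w 0.21 q6 0.6821 tau6 -0.013 [633.1  -1.7 281.8]
[[ 0.099  0.111  0.146  0.096]
 [-0.162 -0.205 -0.153 -0.135]] mean [ 0.113 -0.163  0.421  0.401]
```

Call:
move_arm(plan=[[[0, 0, 0, 1, -1], [0, 0, 0, 1, -1], [0, 0, 0, 1, -1]]])

```text
t: 9.97
eef_pos: [633.2, -1.7, 281.8]
tool_rot: [0.0, -0.427, 0.904, 0.0]
force: [1.3, 1.6, -2.8]
gripper_width: 0.21
```

```bash
python3 s.py
```

```text
t 9.97 F [ 1.3  1.6 -2.8] T [ 0.307 -0.191  0.165] cw deg 43.47 w 0.21 q6 0.6299 tau6 -0.031 [633.2  -1.7 281.8]
[[ 0.11   0.13   0.122  0.139]
 [-0.159 -0.204 -0.153 -0.136]] mean [ 0.125 -0.163  1.024  1.551]
```

Call:
move_arm(plan=[[[0, 0, 0, 1, -1], [0, 0, 0, 1, -1], [0, 0, 0, 1, -1], [0, 0, 0, 1, -1]]])

```text
t: 10.5
eef_pos: [633.2, -1.7, 281.8]
tool_rot: [0.0, -0.395, 0.919, 0.0]
force: [1.7, 2.7, -2.8]
gripper_width: 0.214
```

```bash
python3 s.py
```

```text
t 10.5 F [ 1.7  2.7 -2.8] T [ 0.674 -0.349  0.227] cw deg 47.47 w 0.214 q6 0.56 tau6 -0.052 [633.2  -1.7 281.8]
[[ 0.106  0.175  0.085  0.087]
 [-0.152 -0.196 -0.147 -0.129]] mean [ 0.113 -0.156  1.533  2.497]
```

Call:
move_arm(plan=[[[0, 0, 0, 1, -1], [0, 0, 0, 1, -1], [0, 0, 0, 1, -1]]])

```text
t: 10.95
eef_pos: [633.2, -1.7, 281.8]
tool_rot: [0.0, -0.371, 0.929, 0.0]
force: [2.9, 4.1, -4.5]
gripper_width: 0.206
```

```bash
python3 s.py
```

```text
t 10.95 F [ 2.9  4.1 -4.5] T [ 0.939 -0.443  0.156] cw deg 50.47 w 0.206 q6 0.5076 tau6 -0.026 [633.2  -1.7 281.8]
[[ 0.151  0.122  0.108  0.137]
 [-0.166 -0.2   -0.149 -0.132]] mean [ 0.13  -0.162  2.64   3.203]
```

Call:
move_arm(plan=[[[-0.07, 0, 0, 1, -1], [0, 0, 0, 1, -1], [0, 0, 0, 1, -1], [0, 0, 0, 1, -1]]])

```text
t: 11.48
eef_pos: [633.5, -1.5, 281.8]
tool_rot: [-0.0, -0.338, 0.941, -0.0]
force: [0.8, 1.9, -2.6]
gripper_width: 0.209
```

```bash
python3 s.py
```

```text
t 11.48 F [ 0.8  1.9 -2.6] T [ 0.653 -0.192  0.152] cw deg 54.49 w 0.209 q6 0.4372 tau6 0.0 [633.5  -1.5 281.8]
[[ 0.186  0.075  0.12   0.147]
 [-0.166 -0.202 -0.15  -0.132]] mean [ 0.132 -0.162  0.682  2.251]
```

Call:
move_arm(plan=[[[0, 0, 0, 1, -1], [0, 0, 0, 1, -1], [0, 0, 0, 1, -1]]])

```text
t: 11.93
eef_pos: [633.5, -1.5, 281.8]
tool_rot: [-0.0, -0.313, 0.95, -0.0]
force: [0.7, 1.7, -2.7]
gripper_width: 0.211
```

```bash
python3 s.py
```

```text
t 11.93 F [ 0.7  1.7 -2.7] T [0.434 0.014 0.089] cw deg 57.48 w 0.211 q6 0.3849 tau6 -0.008 [633.5  -1.5 281.8]
[[ 0.143  0.134  0.108  0.117]
 [-0.158 -0.201 -0.149 -0.131]] mean [ 0.126 -0.16   0.436  1.662]
```

Call:
move_arm(plan=[[[0, 0, 0, 1, -1], [0, 0, 0, 1, -1], [0, 0, 0, 1, -1], [0, 0, 0, 1, -1]]])

```text
t: 12.47
eef_pos: [633.5, -1.4, 281.7]
tool_rot: [-0.0, -0.28, 0.96, -0.0]
force: [0.2, 1.3, -1.2]
gripper_width: 0.208
```

```bash
python3 s.py
```

```text
t 12.47 F [ 0.2  1.3 -1.2] T [0.367 0.027 0.181] cw deg 61.48 w 0.208 q6 0.3151 tau6 -0.019 [633.5  -1.4 281.7]
[[ 0.12   0.089  0.134  0.123]
 [-0.15  -0.193 -0.142 -0.124]] mean [ 0.116 -0.152 -0.228  1.274]
```

Call:
move_arm(plan=[[[0, 0, 0, 1, -1], [0, 0, 0, 1, -1], [0, 0, 0, 1, -1]]])

```text
t: 12.92
eef_pos: [633.5, -1.4, 281.7]
tool_rot: [-0.0, -0.255, 0.967, -0.0]
force: [-0.1, 0.7, -1.0]
gripper_width: 0.215
```

```bash
python3 s.py
```

```text
t 12.92 F [-0.1  0.7 -1. ] T [0.322 0.07  0.126] cw deg 64.47 w 0.215 q6 0.2628 tau6 -0.022 [633.5  -1.4 281.7]
[[ 0.097  0.169  0.214  0.17 ]
 [-0.177 -0.214 -0.163 -0.145]] mean [ 0.162 -0.175 -0.115  1.037]
```

Call:
move_arm(plan=[[[0, 0, 0, 1, -1], [0, 0, 0, 1, -1], [0, 0, 0, 1, -1]]])

```text
t: 13.37
eef_pos: [633.6, -1.4, 281.8]
tool_rot: [-0.0, -0.23, 0.973, -0.0]
force: [-0.2, 1.1, -1.8]
gripper_width: 0.206
```

```bash
python3 s.py
```

```text
t 13.37 F [-0.2  1.1 -1.8] T [0.224 0.115 0.26 ] cw deg 67.47 w 0.206 q6 0.2104 tau6 -0.063 [633.6  -1.4 281.8]
[[ 0.105  0.125  0.135  0.079]
 [-0.153 -0.193 -0.144 -0.126]] mean [ 0.111 -0.154  0.169  0.779]
```

Call:
move_arm(plan=[[[0, 0, 0, 1, -1], [0, 0, 0, 1, -1], [0, 0, 0, 1, -1]]])

```text
t: 13.82
eef_pos: [633.6, -1.4, 281.7]
tool_rot: [0.0, -0.204, 0.979, 0.0]
force: [-0.2, 1.6, -2.0]
gripper_width: 0.212
```

```bash
python3 s.py
```

```text
t 13.82 F [-0.2  1.6 -2. ] T [0.198 0.072 0.147] cw deg 70.48 w 0.212 q6 0.1579 tau6 0.004 [633.6  -1.4 281.7]
[[ 0.062  0.139  0.172  0.15 ]
 [-0.159 -0.199 -0.147 -0.129]] mean [ 0.131 -0.158 -0.019  0.636]
```

Call:
move_arm(plan=[[[0, 0, 0, 1, -1], [0, 0, 0, 1, -1], [0, 0, 0, 1, -1]]])

```text
t: 14.27
eef_pos: [633.6, -1.4, 281.8]
tool_rot: [0.0, -0.178, 0.984, 0.0]
force: [-0.3, 0.3, -2.5]
gripper_width: 0.212
```

```bash
python3 s.py
```

```text
t 14.27 F [-0.3  0.3 -2.5] T [0.308 0.008 0.076] cw deg 73.49 w 0.212 q6 0.1054 tau6 0.098 [633.6  -1.4 281.8]
[[ 0.033 -0.004  0.002 -0.04 ]
 [-0.04  -0.073 -0.018 -0.   ]] mean [-0.002 -0.033  0.422  0.76 ]
```

Call:
move_arm(plan=[[[0, 0, 0, 1, -1], [0, 0, 0, 1, -1], [0, 0, 0, 1, -1]]])

```text
t: 14.72
eef_pos: [633.6, -1.3, 281.8]
tool_rot: [0.0, -0.152, 0.988, 0.0]
force: [0.3, 1.6, -2.8]
gripper_width: 0.21
```

```bash
python3 s.py
```

```text
t 14.72 F [ 0.3  1.6 -2.8] T [ 0.377 -0.13  -0.091] cw deg 76.49 w 0.21 q6 0.053 tau6 0.203 [633.6  -1.3 281.8]
[[-0.063 -0.091 -0.068 -0.074]
 [ 0.046  0.011  0.065  0.085]] mean [-0.074  0.052  0.702  1.367]
```

The torque has dropped and reversed, so the ramp starts at about 72° and the notch should be near 83°. Smaller steps now.

Call:
move_arm(plan=[[[0, 0, 0, 1, -1], [0, 0, 0, 1, -1], [0, 0, 0, 0.5, -1]]])

```text
t: 15.17
eef_pos: [633.6, -1.4, 281.8]
tool_rot: [0.0, -0.131, 0.991, -0.0]
force: [0.8, 1.3, -2.2]
gripper_width: 0.212
```

```bash
python3 s.py
```

```text
t 15.17 F [ 0.8  1.3 -2.2] T [ 0.428 -0.2    0.057] cw deg 78.94 w 0.212 q6 0.0102 tau6 -0.008 [633.6  -1.4 281.8]
[[-0.031 -0.021 -0.023 -0.045]
 [-0.015 -0.019  0.009  0.018]] mean [-0.03  -0.002  1.156  1.313]
```

Call:
move_arm(plan=[[[0, 0, 0, 0.5, -1], [0, 0, 0, 0.5, -1]]])

```text
t: 15.53
eef_pos: [633.6, -1.4, 281.7]
tool_rot: [0.0, -0.123, 0.992, 0.0]
force: [1.2, 2.0, -2.0]
gripper_width: 0.213
```

```bash
python3 s.py
```

```text
t 15.53 F [ 1.2  2.  -2. ] T [ 0.406 -0.337  0.063] cw deg 79.91 w 0.213 q6 -0.0067 tau6 0.023 [633.6  -1.4 281.7]
[[-0.019  0.017  0.036  0.028]
 [-0.026 -0.044 -0.021 -0.013]] mean [ 0.015 -0.026  1.226  1.309]
```

Call:
move_arm(plan=[[[0, 0, 0, 0.5, -1], [0, 0, 0, 0, -1]]])

```text
t: 15.9
eef_pos: [633.7, -1.3, 281.8]
tool_rot: [0.0, -0.119, 0.993, 0.0]
force: [1.2, 2.3, -2.4]
gripper_width: 0.211
```

```bash
python3 s.py
```

```text
t 15.9 F [ 1.2  2.3 -2.4] T [ 0.431 -0.409  0.04 ] cw deg 80.4 w 0.211 q6 -0.0153 tau6 -0.05 [633.7  -1.3 281.8]
[[-0.027  0.041  0.005  0.041]
 [-0.027 -0.017 -0.014 -0.013]] mean [ 0.015 -0.018  1.582  0.879]
```

Call:
move_arm(plan=[[[0, 0, 0, 0.5, -1], [0, 0, 0, 0.5, -1], [0, 0, 0, 0, -1]]])

```text
t: 16.35
eef_pos: [633.7, -1.4, 281.8]
tool_rot: [0.0, -0.11, 0.994, 0.0]
force: [1.9, 1.6, -2.8]
gripper_width: 0.208
```

```bash
python3 s.py
```

```text
t 16.35 F [ 1.9  1.6 -2.8] T [ 0.441 -0.536 -0.068] cw deg 81.41 w 0.208 q6 -0.0328 tau6 -0.057 [633.7  -1.4 281.8]
[[ 0.011  0.024  0.057  0.029]
 [-0.03  -0.018 -0.014 -0.013]] mean [ 0.03  -0.019  2.065  1.649]
```

Call:
move_arm(plan=[[[0, 0, 0, 0.5, -1], [0, 0, 0, 0.5, -1], [0, 0, 0, 0, -1]]])

```text
t: 16.8
eef_pos: [633.7, -1.4, 281.8]
tool_rot: [0.0, -0.101, 0.995, 0.0]
force: [2.7, 1.4, -2.5]
gripper_width: 0.211
```

```bash
python3 s.py
```

```text
t 16.8 F [ 2.7  1.4 -2.5] T [ 0.491 -0.608 -0.013] cw deg 82.41 w 0.211 q6 -0.0503 tau6 -0.058 [633.7  -1.4 281.8]
[[ 0.017 -0.002  0.01   0.062]
 [-0.03  -0.018 -0.015 -0.014]] mean [ 0.022 -0.019  2.403  1.83 ]
```

Call:
move_arm(plan=[[[0, 0, 0, 0.4, -1], [0, 0, 0, 0.4, -1], [0, 0, 0, 0, -1]]])

```text
t: 17.25
eef_pos: [633.6, -1.4, 281.8]
tool_rot: [0.0, -0.094, 0.996, 0.0]
force: [1.7, 2.4, -3.5]
gripper_width: 0.209
```

```bash
python3 s.py
```

```text
t 17.25 F [ 1.7  2.4 -3.5] T [ 0.489 -0.639  0.057] cw deg 83.2 w 0.209 q6 -0.0641 tau6 -0.06 [633.6  -1.4 281.8]
[[ 0.022  0.004 -0.013  0.019]
 [-0.038 -0.029 -0.027 -0.026]] mean [ 0.008 -0.03   2.983  1.785]
```

Call:
move_arm(plan=[[[0, 0, 0, 0.4, -1], [0, 0, 0, 0.4, -1], [0, 0, 0, 0, -1]]])

```text
t: 17.7
eef_pos: [633.7, -1.4, 281.8]
tool_rot: [0.0, -0.087, 0.996, -0.0]
force: [3.1, 1.7, -3.9]
gripper_width: 0.211
```

```bash
python3 s.py
```

```text
t 17.7 F [ 3.1  1.7 -3.9] T [ 0.478 -0.857  0.035] cw deg 83.99 w 0.211 q6 -0.078 tau6 -0.094 [633.7  -1.4 281.8]
[[ 0.065  0.03   0.019  0.046]
 [-0.073 -0.064 -0.062 -0.061]] mean [ 0.04  -0.065  3.057  1.445]
```

Call:
move_arm(plan=[[[0, 0, 0, 0.4, -1], [0, 0, 0, 0, -1]]])

```text
t: 18.07
eef_pos: [633.6, -1.4, 281.8]
tool_rot: [0.0, -0.084, 0.996, -0.0]
force: [3.3, 1.8, -3.1]
gripper_width: 0.213
```

```bash
python3 s.py
```

```text
t 18.07 F [ 3.3  1.8 -3.1] T [ 0.555 -0.91   0.081] cw deg 84.39 w 0.213 q6 -0.085 tau6 -0.107 [633.6  -1.4 281.8]
[[ 0.103  0.093  0.097  0.086]
 [-0.09  -0.082 -0.08  -0.079]] mean [ 0.095 -0.083  3.402  1.761]
```

Call:
move_arm(plan=[[[0, 0, 0, 0.4, -1], [0, 0, 0, 0, -1]]])

```text
t: 18.43
eef_pos: [633.7, -1.4, 281.8]
tool_rot: [0.0, -0.08, 0.997, 0.0]
force: [3.9, 0.9, -4.1]
gripper_width: 0.215
```

```bash
python3 s.py
```

```text
t 18.43 F [ 3.9  0.9 -4.1] T [ 0.577 -0.981  0.089] cw deg 84.79 w 0.215 q6 -0.092 tau6 -0.126 [633.7  -1.4 281.8]
[[ 0.098  0.082  0.127  0.127]
 [-0.109 -0.101 -0.099 -0.098]] mean [ 0.109 -0.102  3.482  1.936]
```

Call:
move_arm(plan=[[[0, 0, 0, 0.5, -1], [0, 0, 0, 0.5, -1], [0, 0, 0, 0, -1]]])

```text
t: 18.88
eef_pos: [633.7, -1.4, 281.8]
tool_rot: [0.0, -0.072, 0.997, -0.0]
force: [4.7, 1.8, -3.6]
gripper_width: 0.207
```

```bash
python3 s.py
```

```text
t 18.88 F [ 4.7  1.8 -3.6] T [ 0.496 -1.096  0.172] cw deg 85.8 w 0.207 q6 -0.1095 tau6 -0.188 [633.7  -1.4 281.8]
[[ 0.137  0.177  0.099  0.187]
 [-0.16  -0.149 -0.145 -0.145]] mean [ 0.15  -0.15   4.632  1.638]
```

Call:
move_arm(plan=[[[0, 0, 0, 0.4, -1], [0, 0, 0, 0.4, -1], [0, 0, 0, 0, -1]]])

```text
t: 19.33
eef_pos: [633.7, -1.4, 281.8]
tool_rot: [0.0, -0.065, 0.998, -0.0]
force: [4.5, 2.2, -3.5]
gripper_width: 0.213
```

```bash
python3 s.py
```

```text
t 19.33 F [ 4.5  2.2 -3.5] T [ 0.56  -1.225  0.18 ] cw deg 86.59 w 0.213 q6 -0.1234 tau6 -0.217 [633.7  -1.4 281.8]
[[ 0.15   0.134  0.187  0.188]
 [-0.195 -0.187 -0.184 -0.183]] mean [ 0.165 -0.187  4.911  1.845]
```

The torque climbs steadily past the drag level to 0.17–0.19 N m, so this is the wall and the bolt is in the notch. I ease back into the play, release and lift.

Call:
move_arm(plan=[[[0, 0, 0, -1, -1], [0, 0, 0, -1, -1], [0, 0, 0, -0.8, -1], [0, 0, 0, 0, 0], [0, 0, 0, 0, 0], [0, 0, 0, 0, 0], [0, 0, 0, 0, 0], [0, 0, 0, 0, 0]]])

```text
t: 20.2
eef_pos: [632.9, -1.8, 281.8]
tool_rot: [-0.001, -0.089, 0.996, -0.0]
force: [-0.0, 0.2, -0.2]
gripper_width: 0.468
```

Call:
move_arm(plan=[[[0, 0, -0.5, 0, 0], [0, 0, -1, 0, 0], [0, 0, -2, 0, 0], [0, 0, -2, 0, 0], [0, 0, -1.5, 0, 0], [0, 0, -1, 0, 0]]])

```text
t: 20.7
eef_pos: [633.7, -1.5, 365.0]
tool_rot: [0.002, -0.089, 0.996, -0.0]
force: [-0.3, 0.4, 0.9]
gripper_width: 0.501
```

```bash
python3 - <<'E'
from h import *
st();plan((533.5,-86,352),0.127-np.pi/2,13,0.2)
E
```

```text
t 20.7
eef_pos [633.75   -1.464 365.034]
tool_rot [ 0.002 -0.089  0.996 -0.   ]
force [-0.253  0.35   0.895]
torque [ 0.049  0.142 -0.008]
gripper_width 0.501
joint_positions [ 2.530e-01  4.270e-01 -2.900e-02  1.000e-03 -1.111e+00 -7.400e-02]
from [633.7  -1.5 365. ] ang 3.321 turn deg 87.0 q6 -0.07416295818872237
[[0.87, -0.5, 0.1, -6.69, 0.2], [0.93, -0.4, 0.1, -6.69, 0.2], [0.97, -0.29, 0.1, -6.69, 0.2], [0.99, -0.17, 0.1, -6.69, 0.2], [1.01, -0.05, 0.1, -6.69, 0.2], [1.01, 0.06, 0.1, -6.69, 0.2], [0.99, 0.18, 0.1, -6.69, 0.2], [0.96, 0.29, 0.1, -6.69, 0.2], [0.92, 0.4, 0.1, -6.69, 0.2], [0.87, 0.51, 0.1, -6.69, 0.2]]
[[0.81, 0.61, 0.1, -6.69, 0.2], [0.73, 0.7, 0.1, -6.69, 0.2], [0.64, 0.78, 0.1, -6.69, 0.2]]
```

Call:
move_arm(plan=[[[0.9, -0.5, 0.1, -6.7, 0.2], [0.9, -0.4, 0.1, -6.7, 0.2], [1, -0.3, 0.1, -6.7, 0.2], [1, -0.2, 0.1, -6.7, 0.2], [1, 0, 0.1, -6.7, 0.2], [1, 0, 0.1, -6.7, 0.2], [1, 0.2, 0.1, -6.7, 0.2], [1, 0.3, 0.1, -6.7, 0.2], [0.9, 0.4, 0.1, -6.7, 0.2], [0.9, 0.5, 0.1, -6.7, 0.2]]])

```text
t: 21.53
eef_pos: [555.7, -67.5, 352.1]
tool_rot: [-0.0, -0.626, 0.779, 0.0]
force: [0.3, -0.5, -0.5]
gripper_width: 0.598
```

Call:
move_arm(plan=[[[0.8, 0.6, 0.1, -6.7, 0.2], [0.7, 0.7, 0.1, -6.7, 0.2], [0.6, 0.8, 0.1, -6.6, 0.2], [0, 0, 0, 0, 0.2]]])

```text
t: 21.87
eef_pos: [531.6, -86.7, 349.0]
tool_rot: [0.0, 0.751, -0.661, -0.001]
force: [0.3, 0.1, 0.3]
gripper_width: 0.604
```

```bash
python3 - <<'E'
from h import *
st();err((533.5,-86,272),0.127-np.pi/2)
for c,(y,x) in {"top":(200,300),"side":(150,280)}.items():
    im=manip.grab_frame(c)[y:y+120,x:x+140];cv2.imwrite(f"pics/{c}3.png",cv2.resize(im,None,fx=4,fy=4,interpolation=cv2.INTER_CUBIC)[:,:,::-1])
E
```

```text
t 21.867
eef_pos [531.585 -86.719 349.   ]
tool_rot [ 0.     0.751 -0.661 -0.001]
force [0.286 0.147 0.308]
torque [-0.144  0.131  0.003]
gripper_width 0.604
joint_positions [ 0.139  0.288 -0.286 -0.    -0.998  1.559]
tool err cm [-0.05 -0.2   7.7 ] deg -0.0
```

View pics/side3.png

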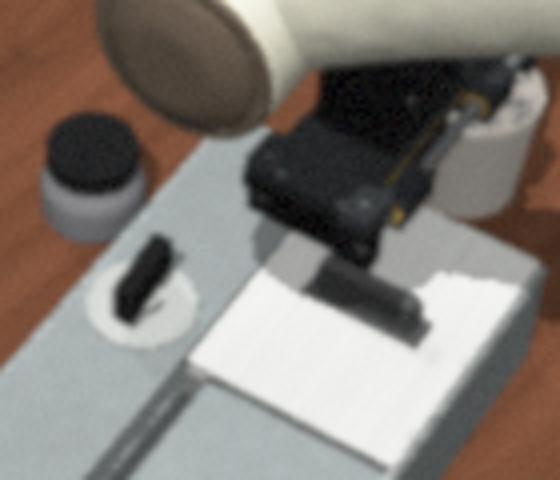

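The side view shows the knob turned across the deck at (145,280) and the rib at (365,300) below the open fingers. I descend to TCP z 278, which puts the tips 6 mm above the hatch.

Call:
move_arm(plan=[[[-0.05, -0.2, 1.5, 0, 0.2], [0, 0, 2, 0, 0.2], [0, 0, 2, 0, 0.2], [0, 0, 1.2, 0, 0.2], [0, 0, 0.4, 0, 0.2], [0, 0, 0, 0, -0.3], [0, 0, 0, 0, -0.5], [0, 0, 0, 0, -0.5], [0, 0, 0, 0, -0.5], [0, 0, 0, 0, -0.5]]])

```text
t: 22.8
eef_pos: [535.2, -85.2, 278.6]
tool_rot: [-0.001, 0.75, -0.661, 0.001]
force: [-0.3, 0.3, -0.0]
gripper_width: 0.307
```

Call:
move_arm(plan=[[[0, 0, 0, 0, -1], [0, 0, 0, 0, -1], [0, 0, 0, 0, -1], [0, 0, 0, 0, -1]]])

```text
t: 23.13
eef_pos: [535.0, -85.3, 278.2]
tool_rot: [0.0, 0.751, -0.661, 0.0]
force: [0.2, -2.3, 1.7]
gripper_width: 0.138
```

```bash
python3 -c "
from h import *
st()"
```

```text
t 23.133
eef_pos [535.024 -85.343 278.153]
tool_rot [ 0.     0.751 -0.661  0.   ]
force [ 0.205 -2.31   1.671]
torque [-0.389  0.19   0.293]
gripper_width 0.138
joint_positions [ 1.410e-01  3.730e-01 -3.660e-01  1.000e-03 -8.310e-01  1.556e+00]
```

Call:
move_arm(plan=[[[-0.1, 0, 0, 0, -1], [-0.1, 0, 0, 0, -1], [-0.1, 0, 0, 0, -1], [-0.1, 0, 0, 0, -1], [0, 0, 0, 0, -1]]])

```text
t: 23.55
eef_pos: [534.5, -81.1, 278.1]
tool_rot: [-0.0, 0.75, -0.661, 0.0]
force: [-1.1, -2.0, 5.1]
gripper_width: 0.137
```

```bash
python3 -c "
from h import *
st()"
```

```text
t 23.55
eef_pos [534.455 -81.101 278.105]
tool_rot [-0.     0.75  -0.661  0.   ]
force [-1.077 -2.025  5.104]
torque [-0.573  0.466  0.284]
gripper_width 0.137
joint_positions [ 0.15   0.371 -0.369  0.    -0.83   1.548]
```

Moved 4 mm with only 2 N, so the hatch is free. Slide on.

Call:
move_arm(plan=[[[-0.3, 0, 0, 0, -1], [-0.6, 0, 0, 0, -1], [-0.8, 0, 0, 0, -1], [-0.8, 0, 0, 0, -1], [-0.8, 0, 0, 0, -1], [-0.8, 0, 0, 0, -1], [-0.8, 0, 0, 0, -1], [-0.6, 0, 0, 0, -1], [-0.3, 0, 0, 0, -1], [0, 0, 0, 0, -1]]])

```text
t: 24.38
eef_pos: [526.5, -22.8, 278.1]
tool_rot: [0.0, 0.751, -0.661, -0.001]
force: [-3.1, 1.8, 7.6]
gripper_width: 0.135
```

```bash
python3 -c "
from h import *
st()"
```

```text
t 24.383
eef_pos [526.461 -22.836 278.082]
tool_rot [ 0.     0.751 -0.661 -0.001]
force [-3.053  1.753  7.622]
torque [0.234 1.194 0.322]
gripper_width 0.135
joint_positions [ 2.650e-01  3.520e-01 -4.010e-01 -1.000e-03 -8.190e-01  1.434e+00]
```

Call:
move_arm(plan=[[[-0.3, 0.05, -0.05, 0, -1], [-0.6, 0, 0, 0, -1], [-0.8, 0, 0, 0, -1], [-0.8, 0, 0, 0, -1], [-0.8, 0, 0, 0, -1], [-0.8, 0, 0, 0, -1], [-0.8, 0, 0, 0, -1], [-0.6, 0, 0, 0, -1], [-0.3, 0, 0, 0, -1], [0, 0, 0, 0, -1]]])

```text
t: 25.22
eef_pos: [518.4, 35.1, 278.1]
tool_rot: [0.001, 0.751, -0.661, -0.001]
force: [-4.3, 0.6, 5.5]
gripper_width: 0.134
```

Call:
move_arm(plan=[[[-0.3, 0.05, -0.05, 0, -1], [-0.5, 0, 0, 0, -1], [-0.8, 0, 0, 0, -1], [-0.8, 0, 0, 0, -1], [-0.6, 0, 0, 0, -1], [-0.4, 0, 0, 0, -1], [-0.3, 0, 0, 0, -1], [-0.2, 0, 0, 0, -1], [0, 0, 0, 0, -1]]])

```text
t: 25.97
eef_pos: [513.1, 72.8, 278.1]
tool_rot: [0.001, 0.75, -0.661, -0.001]
force: [-5.5, -0.2, -0.3]
gripper_width: 0.137
```

```bash
python3 -c "
from h import *
st();p=np.array(manip.get_state()['eef_pos'])[:2]-[535.02,-85.34];print('travel',p@[-np.sin(.127),np.cos(.127)])"
```

```text
t 25.967
eef_pos [513.141  72.831 278.131]
tool_rot [ 0.001  0.75  -0.661 -0.001]
force [-5.483 -0.193 -0.299]
torque [-0.122  1.7    0.313]
gripper_width 0.137
joint_positions [ 4.540e-01  3.390e-01 -4.210e-01 -1.000e-03 -8.130e-01  1.244e+00]
travel 159.66868425022008
```

Now about 8–10 mm more, gently, to the stop.

Call:
move_arm(plan=[[[-0.2, 0.05, 0, 0, -1], [-0.2, 0, 0, 0, -1], [-0.2, 0, 0, 0, -1], [-0.2, 0, 0, 0, -1], [-0.1, 0, 0, 0, -1], [0, 0, 0, 0, -1]]])

```text
t: 26.47
eef_pos: [511.8, 81.4, 278.2]
tool_rot: [0.001, 0.75, -0.661, -0.001]
force: [-4.9, -0.9, -3.8]
gripper_width: 0.135
```

```bash
python3 -c "
from h import *
st();p=np.array(manip.get_state()['eef_pos'])[:2]-[535.02,-85.34];print('travel',p@[-np.sin(.127),np.cos(.127)])"
```

```text
t 26.467
eef_pos [511.82   81.416 278.181]
tool_rot [ 0.001  0.75  -0.661 -0.001]
force [-4.869 -0.852 -3.827]
torque [-0.502  1.564  0.277]
gripper_width 0.135
joint_positions [ 4.710e-01  3.390e-01 -4.220e-01 -1.000e-03 -8.120e-01  1.226e+00]
travel 168.35110191956394
```

Travel is about 168 mm. One more gentle 1 mm, then release and lift.

Call:
move_arm(plan=[[[-0.1, 0, 0, 0, -1], [0, 0, 0, 0, 0], [0, 0, 0, 0, 0], [0, 0, 0, 0, 0], [0, 0, 0, 0, 0], [0, 0, 0, 0, 0], [0, 0, 0, 0, 0]]])

```text
t: 27.05
eef_pos: [512.6, 82.5, 279.2]
tool_rot: [-0.001, 0.75, -0.661, 0.0]
force: [0.2, 0.7, 0.7]
gripper_width: 0.467
```

Call:
move_arm(plan=[[[0, 0, -1, 0, 0], [0, 0, -2, 0, 0], [0, 0, -3, 0, 0], [0, 0, -3, 0, 0], [0, 0, -3, 0, 0], [0, -3, -1, 0, 0], [0, -4, 0, 0, 0], [0, -4, 0, 0, 0], [0, -2, 0, 0, 0], [0, 0, 0, 0, 0]]])

```text
t: 27.88
eef_pos: [644.3, 99.0, 407.9]
tool_rot: [-0.0, 0.75, -0.661, 0.0]
force: [0.4, 0.7, -0.9]
gripper_width: 0.5
```

```bash
python3 - <<'E'
from h import *
st()
cv2.imwrite("pics/side4.png",manip.grab_frame("side")[:,:,::-1]);cv2.imwrite("pics/top4.png",manip.grab_frame("top")[:,:,::-1])
for n,z in(("hatch_handle",106),("tin",0),("pot",0),("tape",0),("jar",0)):
    for c in("top","side"):
        for q in manip.place_of(n,c)[:1]: print(n,c,np.round(q["xy"]),round(q["confidence"],2),np.round(at_z(c,q["xy"],z),1))
E
```

```text
t 27.883
eef_pos [644.341  99.046 407.933]
tool_rot [-0.     0.75  -0.661  0.   ]
force [ 0.379  0.724 -0.856]
torque [-0.08   0.119 -0.002]
gripper_width 0.5
joint_positions [ 4.000e-01  4.290e-01  8.400e-02  1.000e-03 -1.226e+00  1.296e+00]
hatch_handle top [285. 320.] 0.79 [514.8  81.7 106. ]
hatch_handle side [332. 274.] 0.89 [510.5  82.7 106. ]
tin top [178. 318.] 0.85 [512.3 288.3   0. ]
tin side [269. 359.] 0.93 [513.7 278.2   0. ]
pot top [477. 276.] 0.78 [ 595.1 -278.3    0. ]
pot side [392. 195.] 0.75 [ 599.3 -271.1    0. ]
tape top [177. 320.] 0.72 [509.  291.5   0. ]
tape side [241. 257.] 0.96 [751.4 132.3   0. ]
jar top [382. 192.] 0.62 [757.8 -96.7   0. ]
jar side [302. 199.] 0.6 [ 766.7 -103.3    0. ]
```

View pics/side4.png

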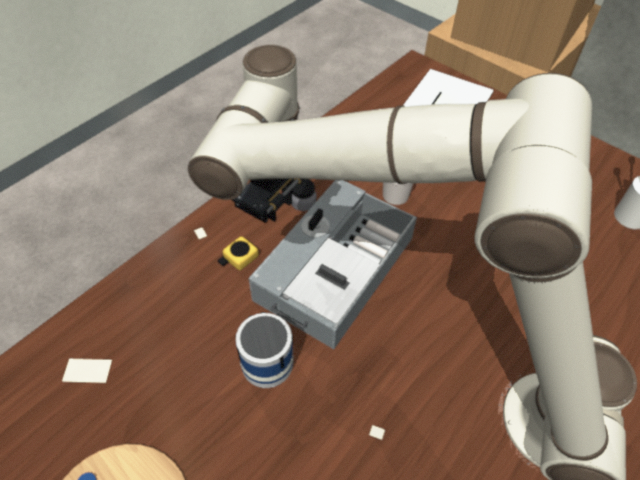

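The view shows the hatch over the left half with its handle at (332,274), the paint tubes exposed, the arm clear, and the bystanders in place. Handing in.

```bash
python3 -c "
from plant import manip
print(manip.sign_off())"
```

```text
the job is handed in; nothing more can be done
None
```

The box is unlocked, the hatch is open against or very near its end stop, and I have handed the job in. No verdict was reported.

- **Knob:** I turned it clockwise in small steps. Drag stayed near 0.12 N m, then dropped and reversed at about 72° of tool turn. Past the slack it rose steadily to 0.17–0.19 N m, which I took as the notch's wall. I eased back into the play before letting go.
- **Hatch:** The first 4 mm took only about 2 N, so it was free of the bolt. I slid it about 169 mm by tool travel; both cameras put the handle's shift at 169–170 mm. I then released it and moved the arm clear, with the wrist force near zero.
- **Bystanders:** All four still show within about 12 mm of their first measured spots, which is about as closely as I could measure them. One top-camera report of the tape landed on the tin, so I set it aside; the side camera and the picture show the tape in place.
- **Unexplained reading:** The gripper read about 18 mm on the knob bar, which should be 14 mm thick. I did not find out why, and the knob turned without trouble.

The job took about 29 s of the 67 s allowed.

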